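# Load the heavy rotor and set its speed with the edge wheel

## Task

Two look-alike dummy rotors lie on the blue rest, one heavy and one light: lift them just clear to feel which is which, lay the heavy one gently in the two V supports of the drive stand and leave the light one lying on the rest. Then roll the ribbed black edge wheel in the stand's sloping panel, under the lamp, until the yellow pointer stands level with the red flag, and let go of everything. Do not knock over or shift the oil bottle or the trial block.

Things in the scene. Friction and masses are not known exactly. Their poses are not given: they have to be found in the camera images.
- rotor_1_mid (a point): Dummy rotor, one of two look-alikes: steel drum 44 mm in diameter and 64 mm long with copper bands, 12 mm shaft, 120 mm long overall. Point: the centre of the drum, on the shaft's axis; the shaft is its y axis (either end may lead). One of the two weighs about 750 g, the other about 250 g; which is which can only be felt by lifting. At the start they lie on the blue rest, one in each place.
- rotor_2_mid (a point): Dummy rotor, one of two look-alikes: steel drum 44 mm in diameter and 64 mm long with copper bands, 12 mm shaft, 120 mm long overall. Point: the centre of the drum, on the shaft's axis; the shaft is its y axis (either end may lead). One of the two weighs about 750 g, the other about 250 g; which is which can only be felt by lifting. At the start they lie on the blue rest, one in each place.
- rest_a (a point): One of the two places on the blue rest (fixed plate 80 x 270 mm, four steel V supports, the other place 136 mm along y): the point where the centre of a rotor's drum is when its shaft lies home in the two Vs, 45 mm above the bench; y runs along the shaft. The 45-degree Vs, 8 mm thick, stand 44 mm to each side along y and catch a shaft within 12 mm.
- rest_b (a point): One of the two places on the blue rest (fixed plate 80 x 270 mm, four steel V supports, the other place 136 mm along y): the point where the centre of a rotor's drum is when its shaft lies home in the two Vs, 45 mm above the bench; y runs along the shaft. The 45-degree Vs, 8 mm thick, stand 44 mm to each side along y and catch a shaft within 12 mm.
- cradle_mid (a point): Cradle on the right part of the drive stand (fixed): the point where the centre of a rotor's drum must be when its shaft lies home in the stand's two V supports, 60 mm above the bench; y runs along the shaft. The 45-degree Vs, 8 mm thick, stand 44 mm to each side along y and catch a shaft within 12 mm. The panel's right side is 75 mm away along +y.
- wheel_top (a point): Crown of the edge wheel (fixed point): z out of the panel, x up the slope, y wheel axis. Panel 150 x 150 mm, 30 deg slope, facing the robot. Wheel 72 mm across, 16 wide, 10 mm proud of a 60 x 22 mm slot. Sprung axle: yields with 1.6 N + 0.8 N/mm, up to 5 mm. Stays where left. A lamp head (115 x 62 x 26 mm, on a post behind) is 160 mm straight above it: come from the front, tilted like z.
- pointer_tip (a point): Tip of the yellow pointer, a 5 x 19 mm bar behind the scale's face, 64 mm right of the wheel on the sloping panel; axes as wheel_top. It is geared to the wheel: pushing the wheel's crown 1 mm up the slope (+x) moves the pointer 0.69 mm up the slope, down likewise. It travels 36 mm to each side of the middle and cannot be touched itself (it sinks a little while the wheel is pressed).
- flag_tip (a point): Tip of the red flag, a 5 x 19 mm bar facing the pointer from the right on the same scale; axes as wheel_top. It marks the wanted setting and stays where it is. Level: the pointer's tip is at the same place along x.
- oil_bottle: Yellow dropper bottle with red spout, 38 mm in diameter, 104 mm high, loose, left of the stand; origin at the centre of its underside. Bystander.
- trial_block: Aluminium block with three brass pegs, 32 x 56 x 27 mm, loose, right front; origin at the centre of its underside. Bystander.
Not all that is in view belongs to the job. Leave any purple look-alike of the part that bears rotor_2_mid alone.

How it is judged:
On the way, in this order (a step that is already met when the one before it is completed fails the run):
1. the heavy rotor lies home in the stand's V supports, let go ((((x of rotor_1_mid in the frame of cradle_mid between -0.004 and 0.004 m and z of rotor_1_mid in the frame of cradle_mid between -0.004 and 0.004 m and y of rotor_1_mid in the frame of cradle_mid between -0.012 and 0.012 m and angle between the y axis of rotor_1_mid and the y axis of cradle_mid, either way round below 0.08 rad) and contact force between rotor_1 and stand above 5.2 N and contact force between rotor_1 and the fingers below 0.1 N and linear speed of rotor_1 below 0.02 m/s) or ((x of rotor_2_mid in the frame of cradle_mid between -0.004 and 0.004 m and z of rotor_2_mid in the frame of cradle_mid between -0.004 and 0.004 m and y of rotor_2_mid in the frame of cradle_mid between -0.012 and 0.012 m and angle between the y axis of rotor_2_mid and the y axis of cradle_mid, either way round below 0.08 rad) and contact force between rotor_2 and stand above 5.2 N and contact force between rotor_2 and the fingers below 0.1 N and linear speed of rotor_2 below 0.02 m/s))), for 0.3 s.
2. the pointer has been brought level with the flag (x of pointer_tip in the frame of flag_tip between -0.003 and 0.003 m), for 0.2 s.
At the end, for the whole second after the job is handed in: The heavy rotor lies at rest in the stand's Vs and the light one in either place of the rest (shaft within 4 mm of home, 12 mm along the shaft), the yellow pointer is within 3 mm of the red flag along the slope, oil bottle and trial block are where they were (all of step 2 and (((x of rotor_1_mid in the frame of cradle_mid between -0.004 and 0.004 m and z of rotor_1_mid in the frame of cradle_mid between -0.004 and 0.004 m and y of rotor_1_mid in the frame of cradle_mid between -0.012 and 0.012 m and angle between the y axis of rotor_1_mid and the y axis of cradle_mid, either way round below 0.08 rad) and contact force between rotor_1 and stand above 5.2 N and ((x of rotor_2_mid in the frame of rest_a between -0.004 and 0.004 m and z of rotor_2_mid in the frame of rest_a between -0.004 and 0.004 m and y of rotor_2_mid in the frame of rest_a between -0.012 and 0.012 m and angle between the y axis of rotor_2_mid and the y axis of rest_a, either way round below 0.08 rad) or (x of rotor_2_mid in the frame of rest_b between -0.004 and 0.004 m and z of rotor_2_mid in the frame of rest_b between -0.004 and 0.004 m and y of rotor_2_mid in the frame of rest_b between -0.012 and 0.012 m and angle between the y axis of rotor_2_mid and the y axis of rest_b, either way round below 0.08 rad)) and linear speed of each of rotor_1, rotor_2 below 0.02 m/s) or ((x of rotor_2_mid in the frame of cradle_mid between -0.004 and 0.004 m and z of rotor_2_mid in the frame of cradle_mid between -0.004 and 0.004 m and y of rotor_2_mid in the frame of cradle_mid between -0.012 and 0.012 m and angle between the y axis of rotor_2_mid and the y axis of cradle_mid, either way round below 0.08 rad) and contact force between rotor_2 and stand above 5.2 N and ((x of rotor_1_mid in the frame of rest_a between -0.004 and 0.004 m and z of rotor_1_mid in the frame of rest_a between -0.004 and 0.004 m and y of rotor_1_mid in the frame of rest_a between -0.012 and 0.012 m and angle between the y axis of rotor_1_mid and the y axis of rest_a, either way round below 0.08 rad) or (x of rotor_1_mid in the frame of rest_b between -0.004 and 0.004 m and z of rotor_1_mid in the frame of rest_b between -0.004 and 0.004 m and y of rotor_1_mid in the frame of rest_b between -0.012 and 0.012 m and angle between the y axis of rotor_1_mid and the y axis of rest_b, either way round below 0.08 rad)) and linear speed of each of rotor_2, rotor_1 below 0.02 m/s))); the robot touches nothing.
It fails at once if a rotor is dropped into its Vs (it arrives, within 25 mm of home, faster than 0.4 m/s) or rammed in (over 60 N) (contact force between any of rotor_1, rotor_2 and stand above 60 N or contact force between any of rotor_1, rotor_2 and rest above 60 N or (distance between rotor_1_mid and cradle_mid below 0.025 m and linear speed of rotor_1 above 0.4 m/s) or (distance between rotor_1_mid and rest_a below 0.025 m and linear speed of rotor_1 above 0.4 m/s) or (distance between rotor_1_mid and rest_b below 0.025 m and linear speed of rotor_1 above 0.4 m/s) or (distance between rotor_2_mid and cradle_mid below 0.025 m and linear speed of rotor_2 above 0.4 m/s) or (distance between rotor_2_mid and rest_a below 0.025 m and linear speed of rotor_2 above 0.4 m/s) or (distance between rotor_2_mid and rest_b below 0.025 m and linear speed of rotor_2 above 0.4 m/s)).
It fails at once if the oil bottle or the trial block is shifted by more than 20 mm or tipped over (distance of any of oil_bottle, trial_block from where it was at the start of the episode above 0.02 m or angle between oil_bottle's own z axis and vertical above 0.5 rad).
It also fails if it takes over 72 s, if anything falls off the work surface, if the arm or the gripper's body presses on something with over 40 N, if the wrist force passes 120 N, or if a joint passes its speed limit or range.

## Robot

A 6-joint arm with a two-finger parallel gripper is mounted at the origin on a cart in front of the work surface, level with it; the furniture and walls round the work are solid. World frame = base frame: x ahead of the robot, y to its left, z up, the work surface at z = 0. Lengths are in m, angles in rad, forces in N, time in s.
With the tool pointing down it reaches from about 0.275 to 0.975 m from the base axis. Payload 8.4 kg.
Tool frame: the origin (TCP) lies at the very end of the fingers, on their centre line; the grasp point (between the pads) lies 19 mm behind it; z points along the fingers, y is the direction in which the jaws open and shut (so a half turn about z gives the same grasp; the last joint's range is limited). The gripper opens to 92 mm and grips with 3 to 60 N. Pads are 20 mm wide; open, the fingers measure 128 mm over their backs; the gripper's body (75 mm by 189 mm) begins 69 mm behind the grasp point.
Start: joints at [-1.211, 0.353, 1.633, -0, 1.155, -0.002], TCP at [0.221, -0.585, 0.215] pointing down, gripper open.
Joint ranges: [-2.63, 2.63], [-0.92, 2.1], [0.06, 2.66], [-1.3, 4.44], [0, 2.69], [-3.02, 3.02]. Speed limits (rad/s): [2.22, 2.22, 2.79, 3.14, 3.14, 3.14].

## Interface

Orientations are given as a 3x3 rotation matrix whose columns are the frame's x, y, z axes.
In Python, from rig import telemetry, optics, r gives the robot as it stands.
- The arm moves only by the tool apply_moves, never from a script. Its argument "steps" is a list of rows, each a list of 7 numbers: the shift along the tool's x, y, z in mm, then the turn, a rotation vector about the tool's x, y, z in degrees, then the opening, from 0 (shut) to 1 (fully open). In form: [[dx, dy, dz, ax, ay, az, claw], ...]. A call has 1 to 12 rows; each row shifts and turns the commanded pose from where the row before left it, along the tool's axes as they then stand; what a row does not reach is not made up. A row lasts 1/10 s, in which the tool goes at most 50 mm and 8.59 degrees, less where a joint would pass 70% of its speed; a pose out of reach is approached as far as the arm can. A call with a gripper value outside its range is refused whole. The fingers move at their own pace and stop on an object; "newtons" is the grip in N (left out, the last holds). Time passes only in rows, so rows that do not move let the fingers close. It gives the time, the measured TCP pose, the force and the opening at its end, in the units of the state.
- telemetry.get_obs(): the state, without advancing time (a new reading comes with each control period).
- optics.grab_frame(name): name is "scene" or "top" or "wrist"; returns a dict with "image" (400x640x3 uint8, blue, green, red), "K" (3x3 intrinsics, pixels), "world_from_camera" (4x4, takes a point from camera to world coordinates). Camera axes: x right, y up, looking along -z (the intrinsics and any distortion apply to the point x, -y, -z); pixel columns grow to the right and rows downward; lengths in m; the calibration is good to about 2 mm. A picture is of the moment at which its call begins. There is no depth.
- r.job_done(): hands the job in, once; it reports no verdict.
The state is a dict: "time": time; "joint_positions": joint angles; "qd": joint speeds; "tau": joint torques, N m; "tool_pos": TCP position; "tool_rot": TCP orientation; "contact_force": force on the tool from outside, world axes, zero at the start; "wrist_torque": the same for the moment, N m; "gripper_width": finger opening in m.
Only numpy, scipy, OpenCV 4.12 (cv2) and the standard library are available. Lean on these libraries where they do the work, as an engineer would, in place of code of your own. Each camera call takes 0.05 s, during which the arm holds its last target.

## Working session

There is one attempt and no reset: what is moved stays moved. The work goes in short steps, Python scripts to look and compute and a tool call to move; the robot and the scene stay as the last step left them, time stands still between calls to the robot, and variables do not carry over. Pictures are saved under pics/ and viewed, and the job is handed in when it is done.

Besides the shell and the picture viewer there is one more tool, called after "Call:" in YAML: its name, and indented under it one key for each argument. apply_moves: Moves the arm, as the interface text tells. Its arguments: {"type":"object","properties":{"steps":{"type":"array","items":{"type":"array","items":{"type":"number"}}},"newtons":{"type":"number"}},"required":["steps"]}

```bash
ls; mkdir -p pics
python3 - <<'E'
from rig import telemetry, optics, r
import cv2,numpy as np
o=telemetry.get_obs();print(o)
for n in ["scene","top","wrist"]:
    f=optics.grab_frame(n);cv2.imwrite(f"pics/{n}0.png",f["image"]);print(n,f["K"],f["world_from_camera"],[k for k in f])
E
```

```text
pics
{'time': 0.0, 'joint_positions': array([-1.21140219e+00,  3.53628501e-01,  1.63412739e+00,  4.46802215e-06,
        1.15517832e+00, -2.39083764e-03]), 'qd': array([ 0.0007267 , -0.00054886, -0.00043348,  0.00088751,  0.00083589,
       -0.00104891]), 'tau': array([-1.34311278e-03, -5.93845046e+01, -3.34219623e+01,  6.96032471e-02,
        2.34172057e-02, -1.02635572e-04]), 'tool_pos': array([ 0.22105098, -0.58408419,  0.21387884]), 'tool_rot': array([[ 9.35267174e-01,  3.53942218e-01, -4.68005873e-04],
       [ 3.53942527e-01, -9.35266329e-01,  1.25727519e-03],
       [ 7.29263317e-06, -1.34153539e-03, -9.99999100e-01]]), 'contact_force': array([ 0.72368503, -0.38114676,  0.44389861]), 'wrist_torque': array([0.0383181 , 0.02127709, 0.00807407]), 'gripper_width': 0.0919982353550726}
scene [[401.20979873   0.         320.58969981]
 [  0.         401.20979873 197.44811987]
 [  0.           0.           1.        ]] [[-0.50254647  0.3380361  -0.79572523 -0.55693298]
 [-0.86432505 -0.2174465   0.45349666  0.54656514]
 [-0.01972943  0.9156684   0.40145004  0.60969774]
 [ 0.          0.          0.          1.        ]] ['image', 'K', 'world_from_camera']
top [[507.09106828   0.         314.154593  ]
 [  0.         507.09106828 206.98392251]
 [  0.           0.           1.        ]] [[ 0.02029996  0.99262513 -0.11951259  0.30258807]
 [-0.99956827  0.02268947  0.01866692 -0.03169187]
 [ 0.02124093  0.11908206  0.99265718  1.40541724]
 [ 0.          0.          0.          1.        ]] ['image', 'K', 'world_from_camera']
wrist [[302.97514347   0.         313.98526167]
 [  0.         302.97514347 197.76425496]
 [  0.           0.           1.        ]] [[ 0.35454596  0.90247829  0.24460192  0.2897    ]
 [-0.93503787  0.34252338  0.09155279 -0.55834319]
 [-0.00115747 -0.26117174  0.96529166  0.38354211]
 [ 0.          0.          0.          1.        ]] ['image', 'K', 'world_from_camera']
```

View pics/scene0.png

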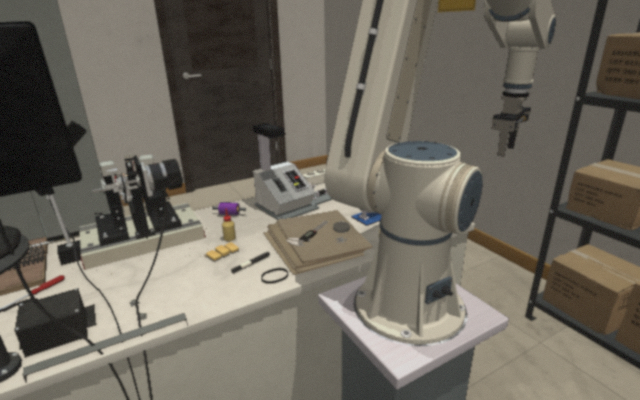

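View pics/top0.png

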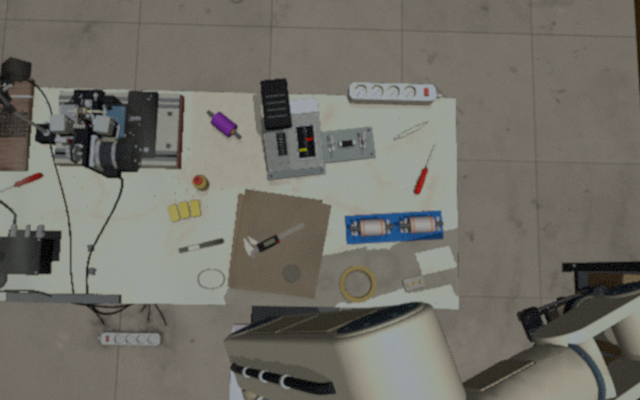

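View pics/wrist0.png

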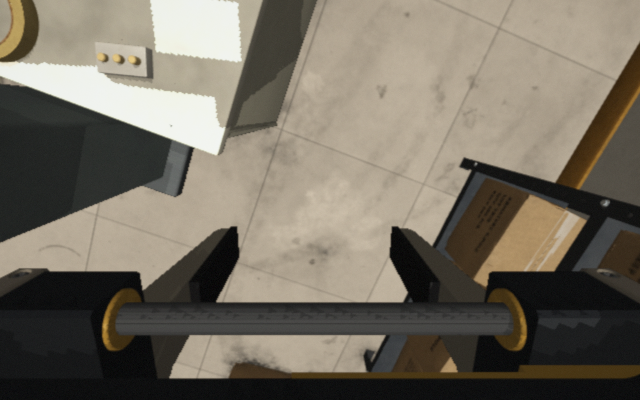

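The top view shows the rest at (395,226) with the rotors at (373,227) and (421,224). The stand panel is at (293,140), the cradle at (348,145), the purple decoy at (224,124), the trial block at (413,283) and the bottle at (200,183). I'll enlarge both areas and measure.

```bash
cat > h.py <<'E'
import numpy as np,cv2
from rig import telemetry, optics, r
def proj(f,P):
    T=np.linalg.inv(f["world_from_camera"]);p=T[:3,:3]@np.asarray(P,float)+T[:3,3]
    q=f["K"]@np.array([p[0],-p[1],-p[2]]);return q[:2]/q[2]
def ray(f,u,v):
    d=np.linalg.inv(f["K"])@np.array([u,v,1.]);d=np.array([d[0],-d[1],-d[2]])
    T=f["world_from_camera"];return T[:3,3],T[:3,:3]@d
def onz(f,u,v,z):
    o,d=ray(f,u,v);return o+d*(z-o[2])/d[2]
def crop(f,x0,y0,x1,y1,k,name):
    c=f["image"][y0:y1,x0:x1];cv2.imwrite(name,cv2.resize(c,None,fx=k,fy=k,interpolation=cv2.INTER_CUBIC))
E
python3 - <<'E'
from h import *
f=optics.grab_frame("top")
crop(f,250,70,390,190,5,"pics/t_stand.png")
crop(f,335,195,455,255,6,"pics/t_rest.png")
im=f["image"].astype(int);b,g,rr=im[...,0],im[...,1],im[...,2]
m=((b>rr+40)&(b>g+20)).astype(np.uint8); m[:200]=0;m[250:]=0;m[:,:335]=0;m[:,455:]=0
ys,xs=np.nonzero(m);rc=cv2.minAreaRect(np.c_[xs,ys].astype(np.float32));print(rc)
for p in cv2.boxPoints(rc):print(p,onz(f,*p,0.01))
E
```

```text
((393.75860595703125, 226.8965606689453), (28.06912612915039, 96.18668365478516), 86.633544921875)
[344.92413 215.71034] [ 0.44819898 -0.14365718  0.01      ]
[440.94482 210.06209] [ 0.4700304  -0.41121197  0.01      ]
[442.59308 238.08278] [ 0.39207081 -0.41504488  0.01      ]
[346.5724  243.73103] [ 0.37079854 -0.14921181  0.01      ]
```

View pics/t_stand.png

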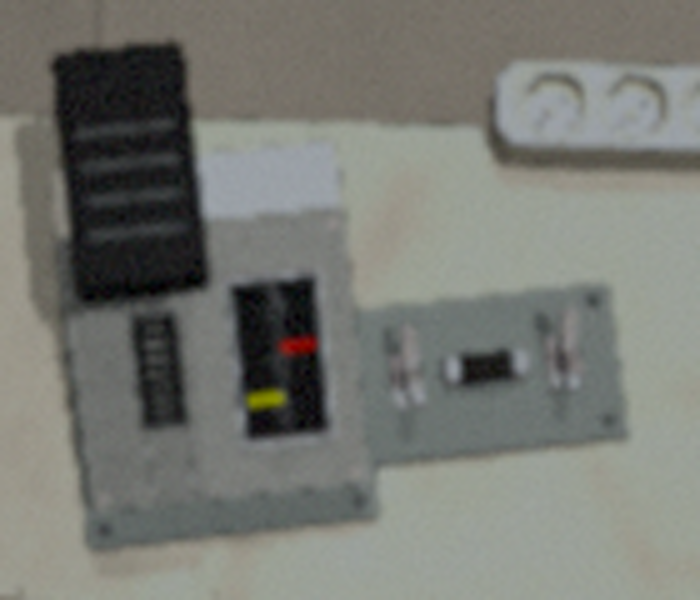

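View pics/t_rest.png

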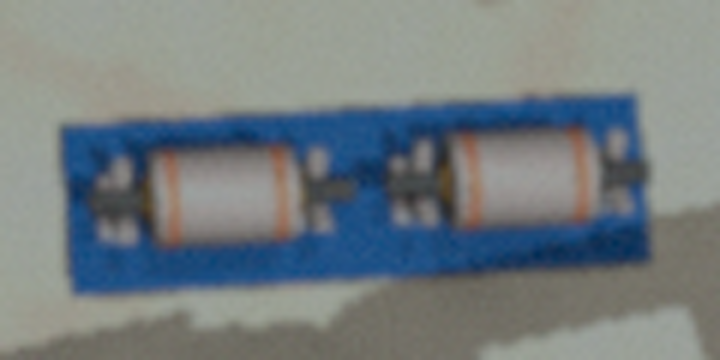

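Nothing stands in doubt on the top view: the two orange-banded steel rotors on the blue rest are the ones meant. The purple one at (224,124), off the rest, is the decoy. Next I'll measure the rotors, cradle and panel, using the scene view for heights.

Run:
```python
from h import *
f=optics.grab_frame("top")
s=lambda u,v:(u/5+250-.4,v/5+70-.4)
t=lambda u,v:(u/6+335-.4,v/6+195-.4)
for n,p,z in [("drumL",t(227,196),.05),("drumR",t(523,178),.05),("Vl",s(405,367),.06),("Vr",s(564,352),.06),("blackmid",s(486,367),.02),
 ("bp TR",s(610,288),.01),("bp BR",s(625,437),.01),("bp TL",s(360,310),.01),("bp BL",s(375,465),.01),("fr L",s(90,548),.01),("fr R",s(378,515),.01),
 ("yel",s(266,400),.07),("red",s(300,346),.08),("wheel",s(160,371),.08),("lampF",s(142,292),.25),("lampFL",s(80,300),.25),("lampFR",s(205,286),.25),("lampBL",s(58,60),.25),("lampBR",s(180,46),.25)]:
  print(n,np.round(p,1),np.round(onz(f,*p,z),4))
g=optics.grab_frame("scene")
crop(g,240,115,340,220,6,"pics/s_stand.png")
```

```text
drumL [372.4 227.3] [ 0.4145 -0.2149  0.05  ]
drumR [421.8 224.3] [ 0.4255 -0.348   0.05  ]
Vl [330.6 143. ] [ 0.6406 -0.0981  0.06  ]
Vr [362.4 140. ] [ 0.6511 -0.1846  0.06  ]
blackmid [346.8 143. ] [ 0.6518 -0.1454  0.02  ]
bp TR [371.6 127.2] [ 0.7019 -0.216   0.01  ]
bp BR [374.6 157. ] [ 0.616  -0.2251  0.01  ]
bp TL [321.6 131.6] [ 0.6854 -0.0746  0.01  ]
bp BL [324.6 162.6] [ 0.5965 -0.0847  0.01  ]
fr L [267.6 179.2] [0.5455 0.0733 0.01  ]
fr R [325.2 172.6] [ 0.5681 -0.0869  0.01  ]
yel [302.8 149.6] [ 0.618  -0.0231  0.07  ]
red [309.6 138.8] [ 0.6456 -0.0407  0.08  ]
wheel [281.6 143.8] [0.63   0.0337 0.08  ]
lampF [278. 128.] [0.6255 0.0348 0.25  ]
lampFL [265.6 129.6] [0.6209 0.0636 0.25  ]
lampFR [290.6 126.8] [0.6292 0.0055 0.25  ]
lampBL [261.2  81.6] [0.7368 0.0776 0.25  ]
lampBR [285.6  78.8] [0.7453 0.0203 0.25  ]
```

View pics/s_stand.png

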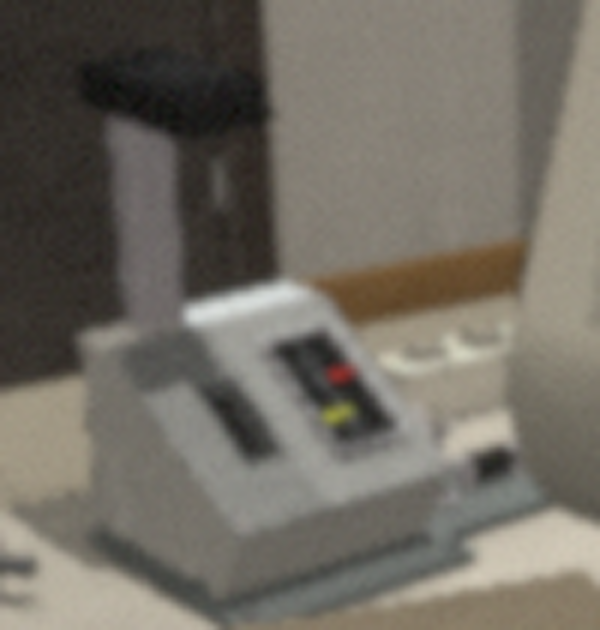

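Run:
```python
from h import *
f=optics.grab_frame("top");g=optics.grab_frame("scene")
def cen(fr,x0,y0,x1,y1,col):
    im=fr["image"].astype(float)[y0:y1,x0:x1];b,gg,rr=im[...,0],im[...,1],im[...,2]
    w=np.clip((np.minimum(gg,rr)-b-40),0,None) if col=="y" else np.clip(rr-np.maximum(gg,b)-60,0,None)
    ys,xs=np.mgrid[y0:y1,x0:x1];return np.array([(xs*w).sum(),(ys*w).sum()])/w.sum()
def tri(a,b):
    o1,d1=ray(f,*a);o2,d2=ray(g,*b)
    A=np.c_[d1,-d2];t=np.linalg.lstsq(A,o2-o1,rcond=None)[0]
    p,q=o1+d1*t[0],o2+d2*t[1];return (p+q)/2,np.linalg.norm(p-q)
y=(cen(f,290,120,320,160,"y"),cen(g,285,165,315,195,"y"));R=(cen(f,290,120,320,160,"r"),cen(g,285,165,315,195,"r"))
print(y,R);Y,e=tri(*y);print("Y",Y,e);Rd,e2=tri(*R);print("R",Rd,e2)
print("wheel",tri((250-.4+160/5,70-.4+371/5),(240-.4+238/6,115-.4+420/6)))
a=np.radians(7.3);ex=np.array([np.cos(a),np.sin(a),0]);c,s=np.cos(np.pi/6),np.sin(np.pi/6)
up=c*ex+np.array([0,0,s]);print("up diff",(Rd-Y)@up)
for n,t,k in [("lampFL",(80,300),(82,95)),("lampFR",(205,286),(182,132)),("lampBR",(180,46),(268,112))]:
  print(n,tri((249.6+t[0]/5,69.6+t[1]/5),(239.6+k[0]/6,114.6+k[1]/6)))
```

```text
(array([302.56445461, 149.36308162]), array([295.5462963 , 183.60648148])) (array([309.1225997 , 138.66912851]), array([296.1025641 , 176.87179487]))
Y [ 0.61302247 -0.02201751  0.09527069] 0.0014592243808692772
R [ 0.6390153  -0.0383777   0.10861817] 0.0019962615364169777
wheel (array([0.62571286, 0.03367581, 0.09939917]), np.float64(0.0020357555246158735))
up diff 0.027201438236193958
lampFL (array([0.62045319, 0.08483037, 0.29389502]), np.float64(0.053997915470445065))
lampFR (array([0.6364481 , 0.02652543, 0.26250526]), np.float64(0.047521509378748376))
lampBR (array([ 0.72557873, -0.00732277,  0.25770347]), np.float64(0.06241637063434154))
```

Call:
apply_moves:
  steps:
    - [27.5, -14.8, 5.4, 0, 0, 0, 1]
    - [27.5, -14.8, 5.4, 0, 0, 0, 1]
    - [27.5, -14.8, 5.4, 0, 0, 0, 1]
    - [27.5, -14.8, 5.4, 0, 0, 0, 1]
    - [27.5, -14.8, 5.4, 0, 0, 0, 1]
    - [27.5, -14.8, 5.4, 0, 0, 0, 1]
    - [27.5, -14.8, 5.4, 0, 0, 0, 1]
    - [27.5, -14.8, 5.4, 0, 0, 0, 1]
    - [27.5, -14.8, 5.4, 0, 0, 0, 1]
    - [27.5, -14.8, 5.4, 0, 0, 0, 1]
  newtons: 30

```text
time: 1.4
tool_pos: [0.4268, -0.3478, 0.1605]
tool_rot: [[0.935, 0.354, 0.0], [0.354, -0.935, -0.0], [0.0, 0.0, -1.0]]
contact_force: [0.0, 0.0, -0.5]
gripper_width: 0.0919
```

Call:
apply_moves:
  steps:
    - [0, 0, 0, 0, 0, -8.2, 1]
    - [0, 0, 0, 0, 0, -8.2, 1]
    - [0, 0, 0, 0, 0, -8.2, 1]
    - [0, 0, 0, 0, 0, -8.2, 1]
    - [0, 0, 0, 0, 0, -8.2, 1]
    - [0, 0, 0, 0, 0, -8.2, 1]
    - [0, 0, 0, 0, 0, -8.2, 1]
    - [0, 0, 0, 0, 0, -8.2, 1]
    - [0, 0, 0, 0, 0, -8.3, 1]
    - [0, 0, 0, 0, 0, 0, 1]
    - [0, 0, 0, 0, 0, 0, 1]

```text
time: 2.5
tool_pos: [0.4261, -0.3488, 0.1606]
tool_rot: [[-0.076, 0.997, 0.0], [0.997, 0.076, -0.0], [-0.0, 0.0, -1.0]]
contact_force: [-1.2, -0.3, -1.0]
gripper_width: 0.0918
```

```bash
cat >> h.py <<'E'
from scipy.spatial.transform import Rotation as Ro
def down(yaw_deg):  # tool y axis at yaw in xy-plane, z down
    a=np.radians(yaw_deg);y=np.array([np.cos(a),np.sin(a),0]);z=np.array([0,0,-1.]);return np.c_[np.cross(y,z),y,z]
def go(P,R=None):
    o=telemetry.get_obs();T=o["tool_rot"]
    print("t",round(o["time"],2),"pos",np.round(o["tool_pos"]*1e3,1),"F",np.round(o["contact_force"],2),"w",round(o["gripper_width"]*1e3,1))
    print("shift tool mm",np.round(T.T@(np.array(P)-o["tool_pos"])*1e3,1))
    if R is not None: print("rotvec deg",np.round(np.degrees(Ro.from_matrix(T.T@R).as_rotvec()),2))
E
python3 - <<'E'
from h import *
go([.4256,-.348,.16],down(4.65))
print(np.round(telemetry.get_obs()["joint_positions"],2))
f=optics.grab_frame("wrist");cv2.imwrite("pics/w1.png",f["image"])
E
```

```text
t 2.5 pos [ 426.1 -348.8  160.6] F [-1.19 -0.28 -0.95] w 91.8
shift tool mm [ 0.8 -0.4  0.6]
rotvec deg [ 0.01  0.   -0.27]
[-0.69  0.3   1.85  0.    1.   -0.77]
```

View pics/w1.png

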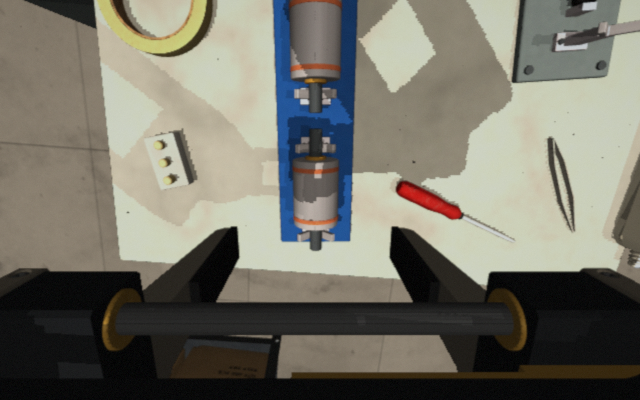

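The wrist view shows the right rotor's drum at (316,193), lined up between the fingers, which are centred near column 314. I'll check its pose with this camera.

Run:
```python
from h import *
f=optics.grab_frame("wrist");
crop(f,260,0,380,260,3,"pics/w1c.png")
for P in [(.4256,-.348,.045),(.4147,-.2125,.045)]:
  d=np.array([-.081,.9967,0])
  print([np.round(proj(f,np.array(P)+k*d),1) for k in (-.06,-.032,0,.032,.06)])
for u,v in [(316,242),(317,135),(315,108)]: print(u,v,onz(f,u,v,.051))
```

```text
[array([313.9, 250. ]), array([313.8, 224.2]), array([313.6, 193.2]), array([313.5, 160.3]), array([313.4, 130. ])]
[array([313.4, 111.9]), array([313.3,  78.9]), array([313.1,  38.9]), array([313. ,  -3.8]), array([312.8, -43.5])]
316 242 [ 0.43167947 -0.39622377  0.051     ]
317 135 [ 0.42432982 -0.29211228  0.051     ]
315 108 [ 0.42069646 -0.26891302  0.051     ]
```

View pics/w1c.png

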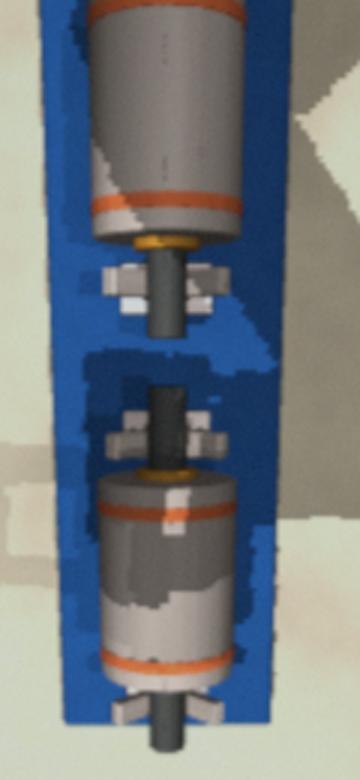

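Call:
apply_moves:
  steps:
    - [0.8, 0.9, 20, 0, 0, -0.2, 1]
    - [0, 0, 25, 0, 0, 0, 1]
    - [0, 0, 25, 0, 0, 0, 1]
    - [0, 0, 25, 0, 0, 0, 1]
    - [0, 0, 20, 0, 0, 0, 1]
    - [0, 0, 12, 0, 0, 0, 1]
    - [0, 0, 5, 0, 0, 0, 1]
    - [0, 0, 0, 0, 0, 0, 1]
    - [0, 0, 0, 0, 0, 0, 1]

```text
time: 3.5
tool_pos: [0.4274, -0.3483, 0.0293]
tool_rot: [[-0.084, 0.996, 0.001], [0.996, 0.084, -0.001], [-0.001, 0.001, -1.0]]
contact_force: [0.4, -0.6, 0.0]
gripper_width: 0.0921
```

Call:
apply_moves:
  steps:
    - [0, 0, 0, 0, 0, 0, 0.6]
    - [0, 0, 0, 0, 0, 0, 0.52]
    - [0, 0, 0, 0, 0, 0, 0.3]
    - [0, 0, 0, 0, 0, 0, 0.3]
    - [0, 0, 0, 0, 0, 0, 0.3]
    - [0, 0, 0, 0, 0, 0, 0.3]
    - [0, 0, 0, 0, 0, 0, 0.3]
    - [0, 0, 0, 0, 0, 0, 0.3]
  newtons: 20

```text
time: 4.3
tool_pos: [0.4272, -0.348, 0.0286]
tool_rot: [[-0.084, 0.996, 0.001], [0.996, 0.084, -0.0], [-0.0, 0.001, -1.0]]
contact_force: [1.8, 0.0, 0.5]
gripper_width: 0.0433
```

Call:
apply_moves:
  steps:
    - [0, 0, -2, 0, 0, 0, 0.3]
    - [0, 0, -3, 0, 0, 0, 0.3]
    - [0, 0, -4, 0, 0, 0, 0.3]
    - [0, 0, -2, 0, 0, 0, 0.3]
    - [0, 0, 0, 0, 0, 0, 0.3]
    - [0, 0, 0, 0, 0, 0, 0.3]
    - [0, 0, 0, 0, 0, 0, 0.3]
    - [0, 0, 0, 0, 0, 0, 0.3]
  newtons: 30

```text
time: 5.1
tool_pos: [0.4268, -0.3478, 0.0395]
tool_rot: [[-0.084, 0.996, -0.0], [0.996, 0.084, 0.0], [0.0, -0.0, -1.0]]
contact_force: [-0.0, -0.4, -1.8]
gripper_width: 0.0432
```

Call:
apply_moves:
  steps:
    - [0, 0, 0, 0, 0, 0, 0.3]

```text
time: 5.2
tool_pos: [0.4268, -0.3479, 0.0395]
tool_rot: [[-0.084, 0.996, -0.0], [0.996, 0.084, 0.0], [0.0, -0.0, -1.0]]
contact_force: [0.6, 0.4, -2.4]
gripper_width: 0.0438
```

Call:
apply_moves:
  steps:
    - [0, 0, 0, 0, 0, 0, 0.3]

```text
time: 5.3
tool_pos: [0.4268, -0.3479, 0.0395]
tool_rot: [[-0.084, 0.996, -0.0], [0.996, 0.084, 0.0], [0.0, -0.0, -1.0]]
contact_force: [0.4, -0.1, -1.8]
gripper_width: 0.0431
```

Call:
apply_moves:
  steps:
    - [0, 0, 0, 0, 0, 0, 0.3]

```text
time: 5.4
tool_pos: [0.4269, -0.3479, 0.0396]
tool_rot: [[-0.084, 0.996, -0.0], [0.996, 0.084, 0.0], [0.0, -0.0, -1.0]]
contact_force: [-0.7, -0.4, -3.2]
gripper_width: 0.0434
```

About 2.4 N, so this one looks light. I'll lower it back gently and weigh the other.

Call:
apply_moves:
  steps:
    - [0, 0, 4, 0, 0, 0, 0.3]
    - [0, 0, 4, 0, 0, 0, 0.3]
    - [0, 0, 2, 0, 0, 0, 0.3]
    - [0, 0, 1, 0, 0, 0, 0.3]
    - [0, 0, 0, 0, 0, 0, 0.3]
    - [0, 0, 0, 0, 0, 0, 0.5]
    - [0, 0, 0, 0, 0, 0, 0.6]
    - [0, 0, 0, 0, 0, 0, 1]
    - [0, 0, 0, 0, 0, 0, 1]
    - [0, 0, 0, 0, 0, 0, 1]

```text
time: 6.4
tool_pos: [0.4268, -0.3479, 0.0286]
tool_rot: [[-0.084, 0.996, -0.0], [0.996, 0.084, 0.0], [0.0, -0.0, -1.0]]
contact_force: [0.4, 0.1, 0.2]
gripper_width: 0.0758
```

Call:
apply_moves:
  steps:
    - [0, 0, -12, 0, 0, 0, 1]
    - [0, 0, -25, 0, 0, 0, 1]
    - [0, 0, -25, 0, 0, 0, 1]
    - [0, 0, -25, 0, 0, 0, 1]
    - [20, 0, -15, 0, 0, 0, 1]
    - [30, 0, 0, 0, 0, 0, 1]
    - [30, 0, 0, 0, 0, 0, 1]
    - [30, 0, 0, 0, 0, 0, 1]
    - [16, 0, 0, 0, 0, 0, 1]
    - [8, 0, 0, 0, 0, 0, 1]
    - [0, 0, 0, 0, 0, 0, 1]
    - [0, 0, 0, 0, 0, 0, 1]

```text
time: 7.6
tool_pos: [0.4161, -0.2151, 0.1309]
tool_rot: [[-0.084, 0.996, 0.001], [0.996, 0.084, -0.001], [-0.001, 0.001, -1.0]]
contact_force: [0.2, -0.6, -1.2]
gripper_width: 0.092
```

Run:
```python
from h import *
go([.416,-.213,.0275],down(4.7))
f=optics.grab_frame("wrist");cv2.imwrite("pics/w2.png",f["image"])
g=optics.grab_frame("top");crop(g,335,190,465,260,6,"pics/t2.png")
print([np.round(proj(f,np.array([.4155,-.213,.045])+k*np.array([-.081,.9967,0])),1) for k in (-.06,-.032,0,.032,.06)])
```

```text
t 7.6 pos [ 416.1 -215.1  130.9] F [ 0.18 -0.6  -1.18] w 92.0
shift tool mm [  2.2  -0.  103.4]
rotvec deg [0.04 0.04 0.14]
[array([313.3, 262.3]), array([313.4, 234.1]), array([313.5, 200. ]), array([313.7, 163.7]), array([313.8, 129.8])]
```

View pics/w2.png

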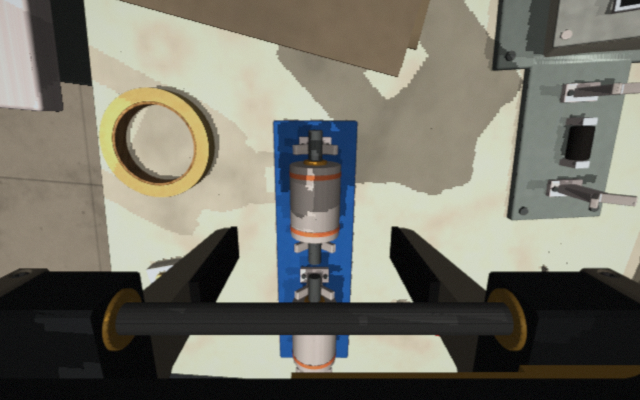

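View pics/t2.png

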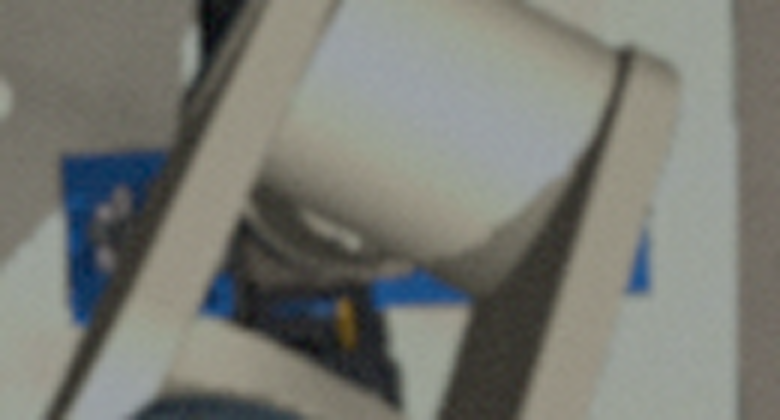

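Call:
apply_moves:
  steps:
    - [2.2, 0.7, 20, 0, 0, 0, 1]
    - [0, 0, 25, 0, 0, 0, 1]
    - [0, 0, 25, 0, 0, 0, 1]
    - [0, 0, 18, 0, 0, 0, 1]
    - [0, 0, 10, 0, 0, 0, 1]
    - [0, 0, 4.5, 0, 0, 0, 1]
    - [0, 0, 0, 0, 0, 0, 0.7]
    - [0, 0, 0, 0, 0, 0, 0.6]
    - [0, 0, 0, 0, 0, 0, 0.52]
    - [0, 0, 0, 0, 0, 0, 0.3]
    - [0, 0, 0, 0, 0, 0, 0.3]
    - [0, 0, 0, 0, 0, 0, 0.3]
  newtons: 20

```text
time: 8.9
tool_pos: [0.4163, -0.2122, 0.0283]
tool_rot: [[-0.084, 0.996, 0.0], [0.996, 0.084, -0.0], [-0.0, 0.0, -1.0]]
contact_force: [-0.8, -0.2, -0.1]
gripper_width: 0.0464
```

Call:
apply_moves:
  steps:
    - [0, 0, 0, 0, 0, 0, 0.3]
    - [0, 0, 0, 0, 0, 0, 0.3]
    - [0, 0, -2, 0, 0, 0, 0.3]
    - [0, 0, -3, 0, 0, 0, 0.3]
    - [0, 0, -4, 0, 0, 0, 0.3]
    - [0, 0, -2, 0, 0, 0, 0.3]
    - [0, 0, 0, 0, 0, 0, 0.3]
    - [0, 0, 0, 0, 0, 0, 0.3]
    - [0, 0, 0, 0, 0, 0, 0.3]
    - [0, 0, 0, 0, 0, 0, 0.3]
  newtons: 35

```text
time: 9.9
tool_pos: [0.416, -0.2121, 0.039]
tool_rot: [[-0.084, 0.996, -0.0], [0.996, 0.084, 0.0], [0.0, -0.0, -1.0]]
contact_force: [-0.2, 0.9, -8.4]
gripper_width: 0.043
```

Call:
apply_moves:
  steps:
    - [0, 0, 0, 0, 0, 0, 0.3]

```text
time: 10.0
tool_pos: [0.416, -0.2121, 0.039]
tool_rot: [[-0.084, 0.996, -0.0], [0.996, 0.084, 0.0], [0.0, -0.0, -1.0]]
contact_force: [0.1, -0.7, -8.8]
gripper_width: 0.0429
```

Call:
apply_moves:
  steps:
    - [0, 0, 0, 0, 0, 0, 0.3]

```text
time: 10.1
tool_pos: [0.416, -0.2121, 0.039]
tool_rot: [[-0.084, 0.996, -0.0], [0.996, 0.084, 0.0], [0.0, -0.0, -1.0]]
contact_force: [0.5, 0.5, -7.3]
gripper_width: 0.0434
```

Clearly heavier, about 8 N, so this is the heavy rotor. I'll raise it and carry it to a viewing spot short of the cradle.

Call:
apply_moves:
  steps:
    - [0, 0, -10, 0, 0, 0, 0.3]
    - [0, 0, -20, 0, 0, 0, 0.3]
    - [0, 0, -30, 0, 0, 0, 0.3]
    - [-4, 20, -30, 0, 0, 0, 0.3]
    - [-6, 30, -20, 0, 0, 0, 0.3]
    - [-6, 30, 0, 0, 0, 0, 0.3]
    - [-6, 30, 0, 0, 0, 0, 0.3]
    - [-6, 30, 0, 0, 0, 0, 0.3]
    - [-6, 30, 0, 0, 0, -0.6, 0.3]
    - [-6, 30, 0, 0, 0, -1, 0.3]
    - [-5, 20, 0, 0, 0, -1, 0.3]
    - [-3, 14, 0, 0, 0, 0, 0.3]

```text
time: 11.3
tool_pos: [0.6546, -0.2387, 0.1492]
tool_rot: [[-0.13, 0.991, -0.0], [0.991, 0.13, 0.0], [0.0, -0.0, -1.0]]
contact_force: [-0.4, 0.5, -8.4]
gripper_width: 0.0429
```

Call:
apply_moves:
  steps:
    - [0, 0, 0, 0, 0, 0, 0.3]
    - [0, 0, 0, 0, 0, 0, 0.3]

```text
time: 11.5
tool_pos: [0.6526, -0.2384, 0.1489]
tool_rot: [[-0.129, 0.992, -0.002], [0.992, 0.129, 0.0], [0.001, -0.001, -1.0]]
contact_force: [-0.1, 0.5, -8.0]
gripper_width: 0.0432
```

Run:
```python
from h import *
go([.655,-.24,.15],down(7.3))
f=optics.grab_frame("wrist");cv2.imwrite("pics/w3.png",f["image"])
g=optics.grab_frame("top");crop(g,250,70,390,190,5,"pics/t3.png")
```

```text
t 11.5 pos [ 652.6 -238.4  148.9] F [-0.13  0.53 -7.98] w 43.2
shift tool mm [-1.9  2.1 -1.1]
rotvec deg [-0.08 -0.04  0.14]
```

View pics/w3.png

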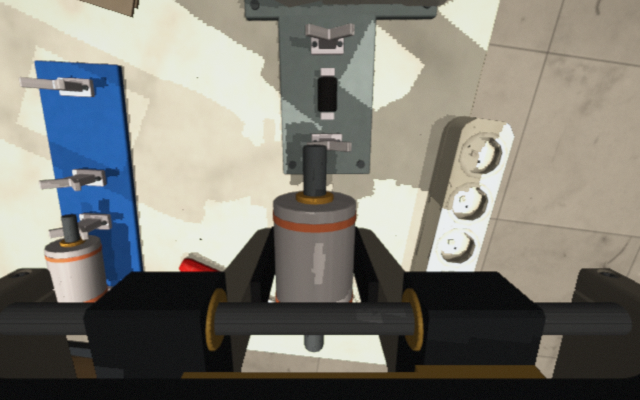

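View pics/t3.png

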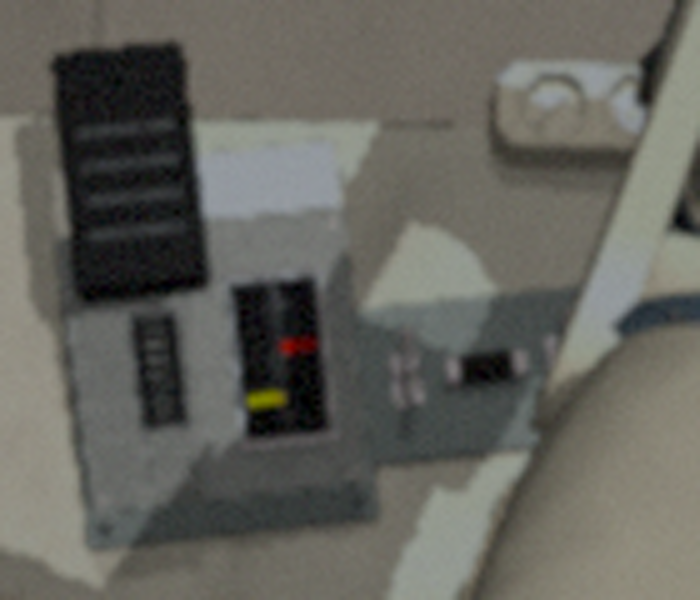

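The wrist view shows the cradle's near V at (330,143) and far V at (330,36), with the black piece between them at (327,95). I'll zoom in.

Run:
```python
from h import *
f=optics.grab_frame("wrist");crop(f,270,0,390,200,4,"pics/w3c.png")
a=np.radians(7.3);ey=np.array([-np.sin(a),np.cos(a),0]);C=np.array([.6465,-.1435,.06])
for k in (-.044,0,.044):
   for z in(.0,.0515,.06): 
     P=C+k*ey;P[2]=z;q=proj(f,P);print(k,z,np.round((q-[270,0])*4,0))
for (u,v,z) in [(351/4,0,0)]: pass
```

```text
-0.044 0.0 [202. 553.]
-0.044 0.0515 [207. 570.]
-0.044 0.06 [208. 574.]
0 0.0 [203. 374.]
0 0.0515 [209. 356.]
0 0.06 [210. 353.]
0.044 0.0 [205. 180.]
0.044 0.0515 [211. 122.]
0.044 0.06 [212. 110.]
```

View pics/w3c.png

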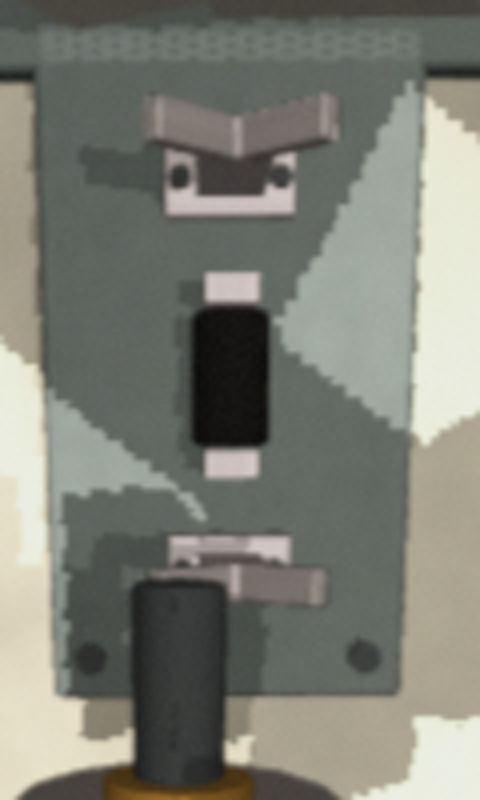

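Run:
```python
from h import *
go([.6508,-.146,.0433],down(7.3))
f=optics.grab_frame("wrist");o=telemetry.get_obs();R=o["tool_rot"]
print(proj(f,o["tool_pos"]-R[:,2]*.0167+R[:,0]*.06))
```

```text
t 11.65 pos [ 652.4 -238.6  149.1] F [-0.43 -0.03 -7.29] w 43.5
shift tool mm [ 92.   10.4 105.9]
rotvec deg [-0.05 -0.02  0.12]
[314.73698308 144.09445274]
```

Call:
apply_moves:
  steps:
    - [20, 3, 0, 0, 0, 0, 0.3]
    - [30, 4, 0, 0, 0, 0, 0.3]
    - [25, 3, 0, 0, 0, 0, 0.3]
    - [12, 0.8, 0, 0, 0, 0, 0.3]
    - [5, 0, 10, 0, 0, 0, 0.3]
    - [0, 0, 20, 0, 0, 0, 0.3]
    - [0, 0, 20, 0, 0, 0, 0.3]
    - [0, 0, 10, 0, 0, 0, 0.3]
    - [0, 0, 0, 0, 0, 0, 0.3]
    - [0, 0, 0, 0, 0, 0, 0.3]

```text
time: 12.7
tool_pos: [0.6525, -0.1466, 0.0893]
tool_rot: [[-0.129, 0.992, 0.0], [0.992, 0.129, -0.0], [-0.0, 0.0, -1.0]]
contact_force: [-0.1, 0.8, -7.9]
gripper_width: 0.0433
```

Run:
```python
from h import *
go([.6513,-.146,.0433],down(7.3))
f=optics.grab_frame("wrist");cv2.imwrite("pics/w4.png",f["image"])
```

```text
t 12.7 pos [ 652.5 -146.6   89.3] F [-0.14  0.83 -7.87] w 43.3
shift tool mm [ 0.8 -1.1 46. ]
rotvec deg [0.01 0.01 0.1 ]
```

View pics/w4.png

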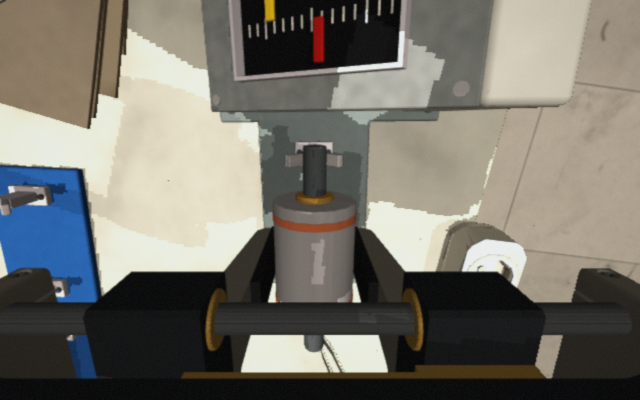

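The shaft at column 315 is centred over the far V, which spans columns 286–342. I'll lower it gently.

Call:
apply_moves:
  steps:
    - [0.6, -0.6, 8, 0, 0, 0, 0.3]
    - [0, 0, 12, 0, 0, 0, 0.3]
    - [0, 0, 10, 0, 0, 0, 0.3]
    - [0, 0, 5, 0, 0, 0, 0.3]
    - [0, 0, 3, 0, 0, 0, 0.3]
    - [0, 0, 2, 0, 0, 0, 0.3]
    - [0, 0, 2, 0, 0, 0, 0.3]
    - [0, 0, 1, 0, 0, 0, 0.3]
    - [0, 0, 0, 0, 0, 0, 0.3]
    - [0, 0, 0, 0, 0, 0, 0.3]

```text
time: 13.75
tool_pos: [0.6518, -0.1456, 0.0463]
tool_rot: [[-0.129, 0.992, 0.0], [0.992, 0.129, -0.0], [-0.0, 0.0, -1.0]]
contact_force: [0.3, -0.5, -8.0]
gripper_width: 0.0429
```

Still carrying the full weight. I'll go on in 1 mm steps.

Call:
apply_moves:
  steps:
    - [0, 0, 1, 0, 0, 0, 0.3]
    - [0, 0, 1, 0, 0, 0, 0.3]
    - [0, 0, 0, 0, 0, 0, 0.3]
    - [0, 0, 0, 0, 0, 0, 0.3]

```text
time: 14.15
tool_pos: [0.6519, -0.1456, 0.0443]
tool_rot: [[-0.129, 0.992, 0.001], [0.992, 0.129, -0.0], [-0.0, 0.001, -1.0]]
contact_force: [0.9, 0.2, -6.9]
gripper_width: 0.0431
```

Call:
apply_moves:
  steps:
    - [0, 0, 1, 0, 0, 0, 0.3]
    - [0, 0, 0, 0, 0, 0, 0.3]
    - [0, 0, 0, 0, 0, 0, 0.3]

```text
time: 14.45
tool_pos: [0.6522, -0.1457, 0.0437]
tool_rot: [[-0.13, 0.992, 0.001], [0.992, 0.13, -0.0], [-0.0, 0.001, -1.0]]
contact_force: [0.5, 1.1, -0.9]
gripper_width: 0.0438
```

Weight has transferred to the stand at the expected height. Now release slowly.

Call:
apply_moves:
  steps:
    - [0, 0, 0.3, 0, 0, 0, 0.3]
    - [0, 0, 0, 0, 0, 0, 0.5]
    - [0, 0, 0, 0, 0, 0, 0.55]
    - [0, 0, 0, 0, 0, 0, 0.65]
    - [0, 0, 0, 0, 0, 0, 1]
    - [0, 0, 0, 0, 0, 0, 1]
    - [0, 0, 0, 0, 0, 0, 1]
    - [0, 0, 0, 0, 0, 0, 1]

```text
time: 15.25
tool_pos: [0.6516, -0.1456, 0.0427]
tool_rot: [[-0.129, 0.992, -0.0], [0.992, 0.129, -0.0], [-0.0, -0.0, -1.0]]
contact_force: [-0.3, -1.2, 0.1]
gripper_width: 0.0884
```

Call:
apply_moves:
  steps:
    - [0, 0, -10, 0, 0, 0, 1]
    - [0, 0, -20, 0, 0, 0, 1]
    - [0, 0, -30, 0, 0, 0, 1]
    - [-10, 0, -30, 0, 0, 0, 1]
    - [-25, 0, -25, 0, 0, 0, 1]
    - [-30, 0, 0, 0, 0, 0, 1]
    - [-15, 0, 0, 0, 0, 0, 1]
    - [0, 0, 0, 0, 0, 0, 1]
    - [0, 0, 0, 0, 0, 0, 1]

```text
time: 16.15
tool_pos: [0.6612, -0.2242, 0.1569]
tool_rot: [[-0.129, 0.992, -0.002], [0.992, 0.129, 0.001], [0.001, -0.002, -1.0]]
contact_force: [-0.3, -0.8, 0.8]
gripper_width: 0.0918
```

Run:
```python
from h import *
go([.6513,-.146,.0433],down(7.3))
f=optics.grab_frame("wrist");cv2.imwrite("pics/w5.png",f["image"])
C=np.array([.652,-.1457,.06]);a=np.radians(7.3);ey=np.array([-np.sin(a),np.cos(a),0])
print([np.round(proj(f,C+k*ey),1) for k in(-.06,-.044,0,.044,.06)])
```

```text
t 16.15 pos [ 661.2 -224.2  156.9] F [-0.29 -0.76  0.78] w 91.8
shift tool mm [ 78.7   0.4 113.7]
rotvec deg [-0.09 -0.07  0.09]
[array([315.2, 178.8]), array([315.3, 161. ]), array([315.4, 109. ]), array([315.6,  52.2]), array([315.7,  30.2])]
```

View pics/w5.png

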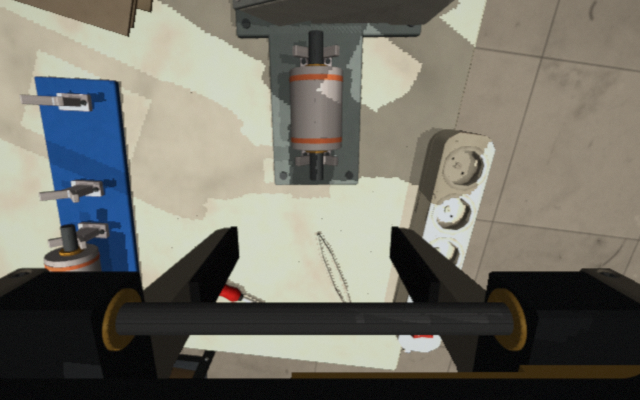

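The heavy rotor lies symmetric in the V's, with shaft ends at (316,31) and (316,180), matching the prediction. Now to the wheel: back off in front of the panel, turn, shut the fingers and tilt.

Call:
apply_moves:
  steps:
    - [0, -15, -30, 0, 0, 0, 1]
    - [0, -25, -30, 0, 0, 0, 1]
    - [15, -25, -25, 0, 0, 0, 0.5]
    - [25, -25, -5, 0, 0, 0, 0]
    - [32, -20, 0, 0, 0, 0, 0]
    - [32, -18, 0, 0, 0, 0, 0]
    - [32, 0, 0, 0, 0, 0, 0]
    - [32, 0, 0, 0, 0, 0, 0]
    - [32, 0, 0, 0, 0, 0, 0]
    - [32, 0, 0, 0, 0, 0, 0]
    - [20, 0, 0, 0, 0, 0, 0]
    - [10, 0, 0, 0, 0, 0, 0]

```text
time: 17.4
tool_pos: [0.5001, 0.0208, 0.2474]
tool_rot: [[-0.132, 0.991, -0.001], [0.991, 0.132, 0.0], [0.001, -0.001, -1.0]]
contact_force: [0.8, 0.3, -0.2]
gripper_width: 0.014
```

Call:
apply_moves:
  steps:
    - [0, 0, 0, 0, 0, 8.2, 0]
    - [0, 0, 0, 0, 0, 8.2, 0]
    - [0, 0, 0, 0, 0, 8.2, 0]
    - [0, 0, 0, 0, 0, 8.2, 0]
    - [0, 0, 0, 0, 0, 8.2, 0]
    - [0, 0, 0, 0, 0, 8.2, 0]
    - [0, 0, 0, 0, 0, 8.2, 0]
    - [0, 0, 0, 0, 0, 8.2, 0]
    - [0, 0, 0, 0, 0, 8.2, 0]
    - [0, 0, 0, 0, 0, 8.2, 0]
    - [0, 0, 0, 0, 0, 8, 0]
    - [0, 0, 0, 0, 0, 0, 0]

```text
time: 18.6
tool_pos: [0.5008, 0.0184, 0.2475]
tool_rot: [[0.992, 0.128, -0.001], [0.128, -0.992, -0.0], [-0.001, -0.0, -1.0]]
contact_force: [0.1, 0.2, -0.6]
gripper_width: 0.0003
```

```bash
cat >> h.py <<'E'
A=np.radians(7.3);EX=np.array([np.cos(A),np.sin(A),0]);EY=np.array([-np.sin(A),np.cos(A),0]);EZ=np.array([0,0,1.])
s30,c30=.5,np.sqrt(3)/2
N=-s30*EX+c30*EZ;UP=c30*EX+s30*EZ
RW=np.c_[UP,-EY,-N]
E
python3 - <<'E'
from h import *
W=np.array([.6257,.0337,.0994]); print(W+N*.12)
go(W+N*.12,RW);print(np.round(telemetry.get_obs()["joint_positions"],2))
f=optics.grab_frame("top")
C=np.array([.652,-.146,.06])
for n,P in [("Y",[.613,-.022,.0953]),("R",[.639,-.0384,.1086]),("W",W)]:
  d=np.array(P)-C;print(n,d@EX,d@EY,d@EZ)
crop(f,250,70,390,190,5,"pics/t6.png")
E
```

```text
[0.56618633 0.02607612 0.20332305]
t 18.6 pos [500.8  18.4 247.5] F [ 0.07  0.15 -0.61] w 0.3
shift tool mm [65.8  0.7 44.1]
rotvec deg [-1.000e-02  3.004e+01  3.000e-02]
[ 0.03  0.13  1.85 -0.    1.16  1.48]
Y -0.022927871794443732 0.12795043061661635 0.0353
R 0.0007775241318349157 0.10837968193450476 0.048600000000000004
W -0.003253313674455086 0.18158523053964384 0.039400000000000004
```

Call:
apply_moves:
  steps:
    - [0, 0, 0, 0, 7.5, 0, 0]
    - [0, 0, 0, 0, 7.5, 0, 0]
    - [0, 0, 0, 0, 7.5, 0, 0]
    - [0, 0, 0, 0, 7.5, 0, 0]
    - [15, 0, 0, 0, 0, 0, 0]
    - [20, 0, 0, 0, 0, 0, 0]
    - [0, 0, 0, 0, 0, 0, 0]
    - [0, 0, 0, 0, 0, 0, 0]

```text
time: 19.45
tool_pos: [0.5309, 0.0223, 0.265]
tool_rot: [[0.859, 0.132, 0.495], [0.115, -0.991, 0.065], [0.499, 0.001, -0.866]]
contact_force: [-0.6, 0.4, -0.4]
gripper_width: 0.0004
```

Run:
```python
from h import *
W=np.array([.6257,.0337,.0994])
go(W+N*.05,RW)
f=optics.grab_frame("wrist");cv2.imwrite("pics/w7.png",f["image"])
print(proj(f,W),proj(f,W+UP*.03),proj(f,W-UP*.03),proj(f,telemetry.get_obs()["tool_pos"]))
```

```text
t 19.45 pos [530.9  22.3 265. ] F [-0.56  0.42 -0.4 ] w 0.4
shift tool mm [ -0.    1.  141.1]
rotvec deg [-0.08  0.04  0.27]
[314.89446431 178.20011371] [315.04406572 153.38360279] [314.75112304 201.97816762] [313.91304979 241.98182678]
```

View pics/w7.png

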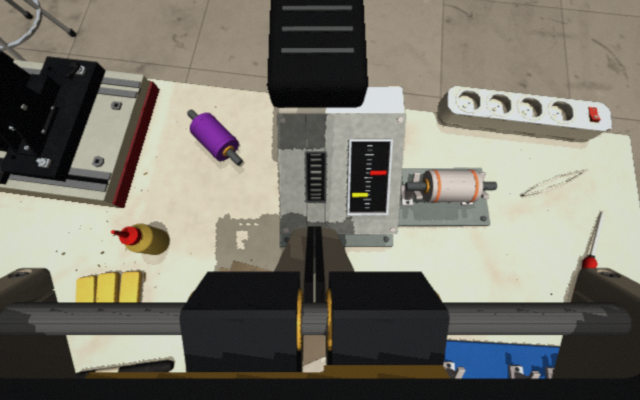

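The wrist view shows the wheel slot at (316,177), where predicted (315,178), with the pointer at (360,195) and the flag at (378,173). I'll approach along the normal, starting low on the crown.

Call:
apply_moves:
  steps:
    - [-9, 1, 20, 0, 0, 0.2, 0]
    - [0, 0, 40, 0, 0, 0, 0]
    - [0, 0, 40, 0, 0, 0, 0]
    - [0, 0, 35, 0, 0, 0, 0]
    - [0, 0, 25, 0, 0, 0, 0]
    - [0, 0, 14, 0, 0, 0, 0]
    - [0, 0, 5, 0, 0, 0, 0]
    - [0, 0, 0, 0, 0, 0, 0]
    - [0, 0, 0, 0, 0, 0, 0]

```text
time: 20.4
tool_pos: [0.6121, 0.0318, 0.1062]
tool_rot: [[0.859, 0.127, 0.496], [0.109, -0.992, 0.065], [0.5, -0.002, -0.866]]
contact_force: [-0.0, -0.5, -0.4]
gripper_width: 0.0008
```

Run:
```python
from h import *
W=np.array([.6257,.0337,.0994])
go(W,RW);o=telemetry.get_obs();print("Fn",o["contact_force"]@N,o["contact_force"]@UP)
f=optics.grab_frame("wrist");cv2.imwrite("pics/w8.png",f["image"])
```

```text
t 20.4 pos [612.1  31.8 106.2] F [-0.01 -0.52 -0.43] w 0.8
shift tool mm [ 8.5 -0.2 12.8]
rotvec deg [-0.07 -0.01 -0.07]
Fn -0.3381700173682169 -0.2807088495685028
```

View pics/w8.png

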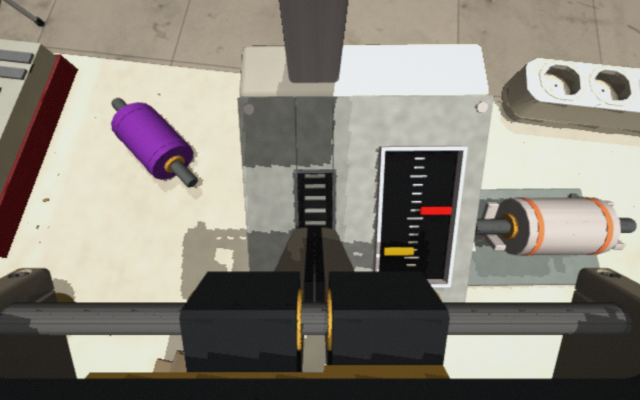

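The closer view shows the fingers over the wheel's slot, with the flag at row 211 and the pointer at row 251. Now feel for contact.

Call:
apply_moves:
  steps:
    - [0, 0, 4, 0, 0, 0, 0]
    - [0, 0, 3, 0, 0, 0, 0]
    - [0, 0, 2, 0, 0, 0, 0]
    - [0, 0, 1, 0, 0, 0, 0]
    - [0, 0, 0, 0, 0, 0, 0]

```text
time: 20.95
tool_pos: [0.6176, 0.0325, 0.0978]
tool_rot: [[0.859, 0.126, 0.497], [0.108, -0.992, 0.065], [0.501, -0.002, -0.865]]
contact_force: [-5.2, -1.2, 10.8]
gripper_width: 0.0003
```

Call:
apply_moves:
  steps:
    - [0, 0, 1, 0, 0, 0, 0]
    - [0, 0, 1, 0, 0, 0, 0]
    - [0, 0, 0, 0, 0, 0, 0]

```text
time: 21.25
tool_pos: [0.6181, 0.0326, 0.0971]
tool_rot: [[0.858, 0.126, 0.497], [0.108, -0.992, 0.065], [0.502, -0.002, -0.865]]
contact_force: [-22.6, -3.4, 32.7]
gripper_width: 0.0001
```

Call:
apply_moves:
  steps:
    - [0, 0, 1, 0, 0, 0, 0]
    - [0, 0, 0, 0, 0, 0, 0]

```text
time: 21.45
tool_pos: [0.6183, 0.0326, 0.0968]
tool_rot: [[0.858, 0.126, 0.498], [0.108, -0.992, 0.065], [0.502, -0.002, -0.865]]
contact_force: [-30.6, -5.2, 44.5]
gripper_width: 0.0003
```

Too deep: the crown sits higher than estimated, because I triangulated the slot. Backing off.

Call:
apply_moves:
  steps:
    - [0, 0, -4, 0, 0, 0, 0]
    - [0, 0, -2, 0, 0, 0, 0]
    - [0, 0, 0, 0, 0, 0, 0]

```text
time: 21.75
tool_pos: [0.6161, 0.0322, 0.1002]
tool_rot: [[0.859, 0.126, 0.497], [0.109, -0.992, 0.065], [0.501, -0.002, -0.866]]
contact_force: [0.2, -0.7, 3.4]
gripper_width: 0.0005
```

Run:
```python
from h import *
W=np.array([.6257,.0337,.0994])
go(W,RW);o=telemetry.get_obs();print("Fn",o["contact_force"]@N,o["contact_force"]@UP)
f=optics.grab_frame("wrist");cv2.imwrite("pics/w9.png",f["image"])
```

```text
t 21.75 pos [616.1  32.2 100.2] F [ 0.17 -0.7   3.42] w 0.5
shift tool mm [ 8.  -0.2  5.5]
rotvec deg [-0.06 -0.05 -0.08]
Fn 2.9230119185302432 1.778198417568915
```

View pics/w9.png

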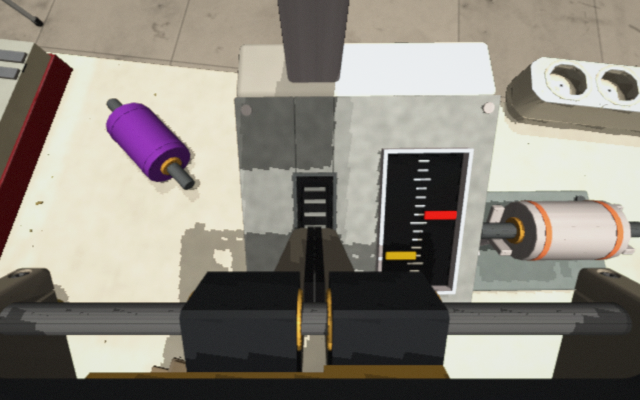

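Light contact now, 2.9 N. I'll add 1 mm and stroke up the slope.

Call:
apply_moves:
  steps:
    - [0, 0, 1, 0, 0, 0, 0]
    - [2, 0, 0, 0, 0, 0, 0]
    - [3, 0, 0, 0, 0, 0, 0]
    - [3, 0, 0, 0, 0, 0, 0]
    - [0, 0, 0, 0, 0, 0, 0]

```text
time: 22.3
tool_pos: [0.6237, 0.0333, 0.103]
tool_rot: [[0.859, 0.126, 0.496], [0.109, -0.992, 0.065], [0.5, -0.002, -0.866]]
contact_force: [-2.7, 0.1, 3.7]
gripper_width: 0.0001
```

```bash
cat >> h.py <<'E'
def blob(fr,x0,y0,x1,y1,col):
    im=fr["image"].astype(float)[y0:y1,x0:x1];b,gg,rr=im[...,0],im[...,1],im[...,2]
    w=np.clip((np.minimum(gg,rr)-b-60),0,None) if col=="y" else np.clip(rr-np.maximum(gg,b)-80,0,None)
    ys,xs=np.mgrid[y0:y1,x0:x1];return np.array([(xs*w).sum(),(ys*w).sum()])/w.sum()
def gap(fr,box=(370,140,470,300)):
    # along-slope pointer-flag gap (mm) on the panel plane
    y=blob(fr,*box,"y");R=blob(fr,*box,"r");P0=np.array([.626,-.03,.102])
    def hit(p):
        o,d=ray(fr,*p);return o+d*((P0-o)@N)/(d@N)
    a,b=hit(y),hit(R);print("yel",np.round(y,1),"red",np.round(R,1),"pointer-flag along slope mm",round((a-b)@UP*1e3,2))
E
python3 - <<'E'
from h import *
W=np.array([.6257,.0337,.0994])
go(W,RW);o=telemetry.get_obs();print("Fn",o["contact_force"]@N,o["contact_force"]@UP)
f=optics.grab_frame("wrist");cv2.imwrite("pics/w10.png",f["image"]);gap(f)
E
```

```text
t 22.3 pos [623.7  33.3 103. ] F [-2.69  0.13  3.66] w 0.1
shift tool mm [-0.  -0.2  4.2]
rotvec deg [-0.07 -0.02 -0.08]
Fn 4.4959350741724915 -0.4714664202867047
yel [400.2 258.8] red [439.8 228.2] pointer-flag along slope mm -19.71
```

View pics/w10.png

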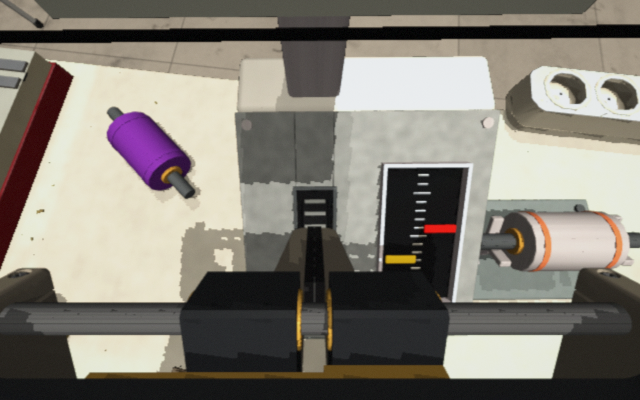

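Rolling works: the gap has gone from about -25 to -19.7 mm. Continue, then lift, return and stroke again.

Call:
apply_moves:
  steps:
    - [3, 0, 0, 0, 0, 0, 0]
    - [4, 0, 0, 0, 0, 0, 0]
    - [3, 0, 0, 0, 0, 0, 0]
    - [0, 0, 0, 0, 0, 0, 0]
    - [0, 0, -5, 0, 0, 0, 0]
    - [0, 0, -5, 0, 0, 0, 0]
    - [-10, 0, 0, 0, 0, 0, 0]
    - [-8, 0, 0, 0, 0, 0, 0]
    - [0, 0, 0, 0, 0, 0, 0]

```text
time: 23.25
tool_pos: [0.61, 0.0316, 0.107]
tool_rot: [[0.86, 0.126, 0.494], [0.108, -0.992, 0.065], [0.499, -0.002, -0.867]]
contact_force: [-0.3, -0.3, 0.1]
gripper_width: 0.0006
```

Run:
```python
from h import *
W=np.array([.6257,.0337,.0994])
go(W,RW);f=optics.grab_frame("wrist");cv2.imwrite("pics/w11.png",f["image"]);gap(f)
```

```text
t 23.25 pos [610.   31.6 107. ] F [-0.33 -0.28  0.15] w 0.6
shift tool mm [ 9.9 -0.1 14.5]
rotvec deg [-0.08  0.09 -0.1 ]
yel [399.3 229.7] red [435.  207.2] pointer-flag along slope mm -14.73
```

Call:
apply_moves:
  steps:
    - [0, 0, 6, 0, 0, 0, 0]
    - [0, 0, 3, 0, 0, 0, 0]
    - [0, 0, 1.2, 0, 0, 0, 0]
    - [2, 0, 0, 0, 0, 0, 0]
    - [4, 0, 0, 0, 0, 0, 0]
    - [4, 0, 0, 0, 0, 0, 0]
    - [4, 0, 0, 0, 0, 0, 0]
    - [3, 0, 0, 0, 0, 0, 0]
    - [0, 0, 0, 0, 0, 0, 0]

```text
time: 24.2
tool_pos: [0.6319, 0.0343, 0.1078]
tool_rot: [[0.859, 0.126, 0.497], [0.109, -0.992, 0.065], [0.501, -0.002, -0.865]]
contact_force: [-0.8, -0.7, 3.4]
gripper_width: 0.0002
```

Run:
```python
from h import *
W=np.array([.6257,.0337,.0994])
go(W,RW);f=optics.grab_frame("wrist");cv2.imwrite("pics/w12.png",f["image"]);gap(f)
o=telemetry.get_obs();print("Fn",o["contact_force"]@N,o["contact_force"]@UP)
```

```text
t 24.2 pos [631.9  34.3 107.8] F [-0.76 -0.68  3.36] w 0.2
shift tool mm [-9.5 -0.1  4.1]
rotvec deg [-0.06 -0.07 -0.07]
yel [401.  244.6] red [440.7 242.9] pointer-flag along slope mm -1.11
Fn 4.187079120527488 0.9178490067555833
```

View pics/w12.png

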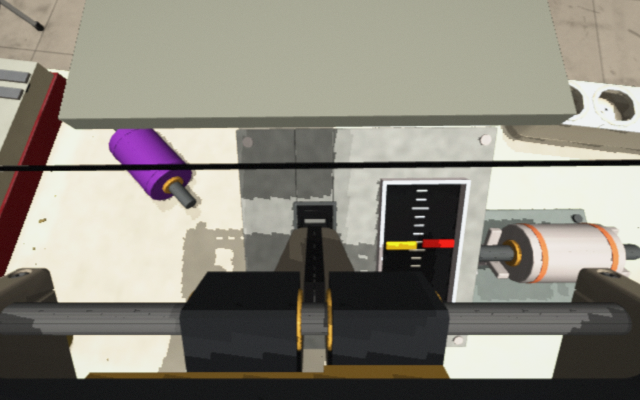

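Nearly level, at -1.1 mm while pressed. The lamp is close to the camera, so I'll retreat down the slope and check the setting unpressed.

Call:
apply_moves:
  steps:
    - [1, 0, 0, 0, 0, 0, 0]
    - [0, 0, 0, 0, 0, 0, 0]
    - [0, 0, -4, 0, 0, 0, 0]
    - [0, 0, -5, 0, 0, 0, 0]
    - [-10, 0, -2, 0, 0, 0, 0]
    - [-20, 0, -5, 0, 0, 0, 0]
    - [-20, 0, -30, 0, 0, 0, 0]
    - [-10, 0, -40, 0, 0, 0, 0]
    - [0, 0, -40, 0, 0, 0, 0]
    - [0, 0, 0, 0, 0, 0, 0]
    - [0, 0, 0, 0, 0, 0, 0]

```text
time: 25.35
tool_pos: [0.5179, 0.0196, 0.1877]
tool_rot: [[0.858, 0.126, 0.498], [0.108, -0.992, 0.065], [0.502, -0.002, -0.865]]
contact_force: [-0.1, 0.1, -1.2]
gripper_width: 0.0002
```

Run:
```python
from h import *
W=np.array([.6257,.0337,.0994])
go(W,RW);f=optics.grab_frame("wrist");cv2.imwrite("pics/w13.png",f["image"]);crop(f,270,60,430,220,4,"pics/w13c.png")
gap(f,(330,90,410,200))
g=optics.grab_frame("top");crop(g,250,70,390,190,5,"pics/t13.png");gap(g,(295,120,320,160))
```

```text
t 25.35 pos [517.9  19.6 187.7] F [-0.13  0.08 -1.19] w 0.2
shift tool mm [ 49.7  -0.2 131. ]
rotvec deg [-0.05 -0.15 -0.08]
yel [370.2 135.3] red [392.3 132.1] pointer-flag along slope mm -2.97
yel [301.5 140.6] red [309.4 138.5] pointer-flag along slope mm -3.57
```

View pics/w13.png

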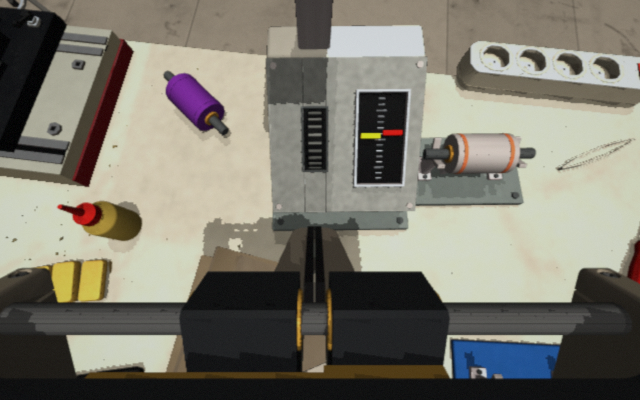

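View pics/t13.png

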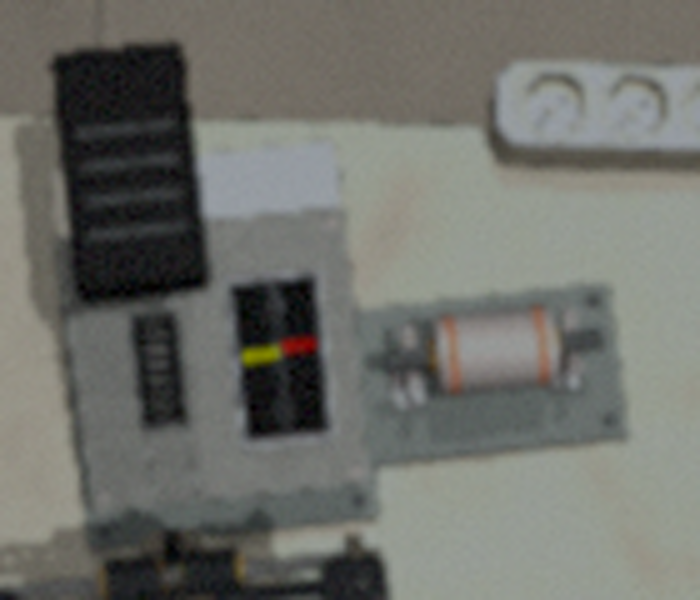

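Released, the pointer stands about 3 mm low in both views, so one more short stroke of about 4.5 mm at the crown.

Call:
apply_moves:
  steps:
    - [10, 0, 30, 0, 0, 0, 0]
    - [15, 0, 35, 0, 0, 0, 0]
    - [15, 0, 35, 0, 0, 0, 0]
    - [6.5, 0, 15, 0, 0, 0, 0]
    - [0, 0, 7, 0, 0, 0, 0]
    - [0, 0, 3, 0, 0, 0, 0]
    - [0, 0, 1.8, 0, 0, 0, 0]
    - [0, 0, 0, 0, 0, 0, 0]

```text
time: 26.25
tool_pos: [0.6198, 0.0329, 0.1001]
tool_rot: [[0.86, 0.126, 0.495], [0.108, -0.992, 0.065], [0.499, -0.002, -0.866]]
contact_force: [-2.8, 0.9, 2.8]
gripper_width: 0.0001
```

Run:
```python
from h import *
W=np.array([.6257,.0337,.0994])
go(W,RW);f=optics.grab_frame("wrist");gap(f)
o=telemetry.get_obs();print("Fn",o["contact_force"]@N,o["contact_force"]@UP)
```

```text
t 26.25 pos [619.8  32.9 100.1] F [-2.8   0.89  2.83] w 0.1
shift tool mm [ 4.9 -0.1  3.6]
rotvec deg [-0.08  0.05 -0.09]
yel [402.8 223.7] red [441.2 220.8] pointer-flag along slope mm -1.79
Fn 3.3099642633545665 -0.2670081550043417
```

Call:
apply_moves:
  steps:
    - [1.5, 0, 0, 0, 0, 0, 0]
    - [2, 0, 0, 0, 0, 0, 0]
    - [1, 0, 0, 0, 0, 0, 0]
    - [0, 0, 0, 0, 0, 0, 0]
    - [0, 0, -4, 0, 0, 0, 0]
    - [0, 0, -6, 0, 0, 0, 0]
    - [-10, 0, -20, 0, 0, 0, 0]
    - [-20, 0, -30, 0, 0, 0, 0]
    - [-15, 0, -40, 0, 0, 0, 0]
    - [0, 0, -30, 0, 0, 0, 0]
    - [0, 0, 0, 0, 0, 0, 0]
    - [0, 0, 0, 0, 0, 0, 0]

```text
time: 27.5
tool_pos: [0.5221, 0.0199, 0.1936]
tool_rot: [[0.858, 0.126, 0.498], [0.108, -0.992, 0.064], [0.502, -0.001, -0.865]]
contact_force: [0.1, 0.3, -0.1]
gripper_width: 0.0001
```

Run:
```python
from h import *
W=np.array([.6257,.0337,.0994])
go(W,RW);f=optics.grab_frame("wrist");cv2.imwrite("pics/w14.png",f["image"]);crop(f,330,60,430,200,4,"pics/w14c.png")
gap(f,(330,90,410,200))
g=optics.grab_frame("top");gap(g,(295,120,320,160));cv2.imwrite("pics/t14.png",g["image"])
s=optics.grab_frame("scene");gap(s,(285,165,315,195))
```

```text
t 27.5 pos [522.1  19.9 193.6] F [ 0.14  0.27 -0.11] w 0.1
shift tool mm [ 43.   -0.5 133.9]
rotvec deg [-0.03 -0.16 -0.09]
yel [369.1 138.2] red [390.6 138.9] pointer-flag along slope mm 0.62
yel [301.6 139. ] red [309.3 138.6] pointer-flag along slope mm 0.86
yel [291.8 177.9] red [296. 177.] pointer-flag along slope mm 1.28
```

View pics/w14c.png

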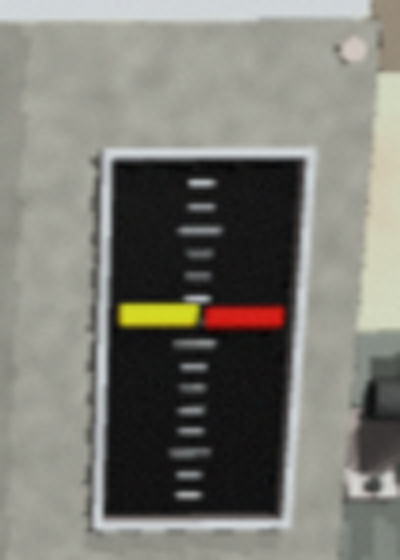

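View pics/t14.png

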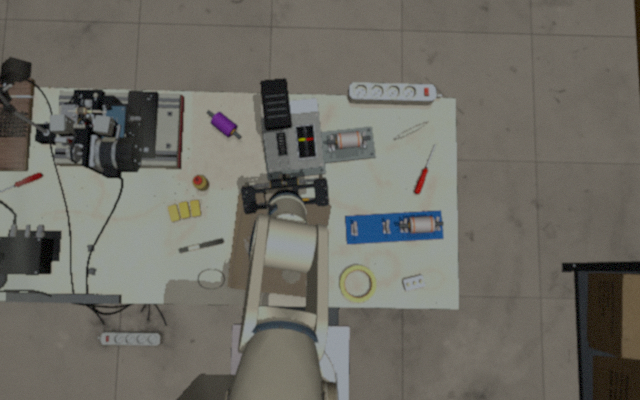

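The pointer is level with the flag: +0.6, +0.9 and +1.3 mm in the three views. The light rotor is still on the rest at (421,225), the heavy one in the stand at (348,140), and the bottle (200,183) and block (413,283) are where they were. The robot is clear, so I'm handing in.

Run:
```python
from h import *
print(r.job_done(), telemetry.get_obs()["time"])
```

```text
the job is handed in; nothing more can be done
the job is handed in; nothing more can be done
```

The job is handed in, at about 28 s of the 72 s allowed, and my last checks all passed; no verdict came back.

- **Rotors:** Lifting the right-hand rotor read about 2.4 N and the left-hand one about 8 N. I laid the light one back on the rest and lowered the heavy one into the stand's Vs, releasing it only after the Vs had taken its weight. In the wrist view the heavy rotor's shaft ends matched the predicted home position. In the last top view the light rotor lay at the same place as at the start.
- **Wheel:** I rolled it up the slope in three strokes. The released pointer then read 0.6, 0.9 and 1.3 mm above the flag in the wrist, top and scene views. That is inside the 3 mm limit, though the views disagree by about 0.7 mm.
- **Bystanders:** The oil bottle and trial block were at the same pixels as at the start, and the arm was clear of everything.
- **What went wrong:** On my first approach I put the wheel's crown about 7 mm too low and pressed it with the fingertips to roughly 55 N before backing off. That is under the 120 N wrist limit. It is over the 40 N limit set for the arm and gripper body, but I took the fingertips not to count as the body. After the second stroke the pointer also sat about 3 mm low once released, so I added the short third stroke.

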